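# Pin the pump and hold the spring gauge on its pad

## Robot

A 6-joint arm with a two-finger parallel gripper is mounted at the origin on the work surface. World frame = base frame: x ahead of the robot, y to its left, z up, the work surface at z = 0. Lengths are in m, angles in rad, forces in N, time in s.
With the tool pointing down it reaches from about 0.375 to 0.9 m from the base axis. Payload 3.1 kg.
Tool frame: the origin (TCP) lies at the centre of the arm's flange, where the gripper is bolted on; the fingertips stand 173 mm ahead of it and the grasp point (between the pads) lies 155 mm ahead of it; z points along the fingers, x is the direction in which the jaws open and shut, and the axes are right-handed (so a half turn about z gives the same grasp; the last joint's range is limited). The gripper opens to 85 mm and grips with 20 to 120 N. Pads are 22 mm wide; open, the fingers measure 114 mm over their backs; the gripper's body (76 mm by 85 mm) begins 54 mm behind the grasp point. The pads swing forward as they close: fully open they stand 13 mm farther back than shut.
Start: joints at [-1.292, 0.527, 1.433, -0, 1.181, -0.178], TCP at [0.276, -0.561, 0.405] pointing down, gripper open.
Joint ranges: [-3.08, 3.08], [-0.75, 2.2], [0.22, 2.44], [-1.43, 4.57], [0, 2.65], [-2.85, 2.85]. Speed limits (rad/s): [2.79, 2.79, 3.14, 3.14, 3.14, 3.14].

## Interface

Orientations are given as a unit quaternion [x, y, z, w].
In Python, from station import manip gives the robot as it stands.
- The arm moves only by the shell command python3 -m jog 'ROWS' [OPENING] [FORCE]. ROWS is JSON, a list that holds one entry, the list of rows, each a list of 4 numbers: the shift along the world's x, y, z in mm, then the turn about the world's z in degrees. A call has exactly 8 rows; each row shifts and turns the commanded pose from where the row before left it; what a row does not reach is not made up. A row lasts 1/8 s, in which the tool goes at most 62.5 mm and 10.7 degrees, less where a joint would pass 70% of its speed; a pose out of reach is approached as far as the arm can. A call is refused whole if a number of a shift passes 62.5 or a number of a turn 10.7, either way. A call with a gripper value outside its range is refused whole. OPENING is the opening in per cent of the stroke, from 0 (shut) to 100 (fully open), set as the call begins (- or left out, the last holds). The fingers move at their own pace and stop on an object; FORCE is the grip in N (left out, the last holds). Time passes only in rows, so rows that do not move let the fingers close, or fill a call up. It gives the time, the measured TCP pose, the force and the opening at its end, in the units of the state.
- manip.sense(): the state, without advancing time (a new reading comes with each control period).
- manip.snapshot(name): name is "side" or "top"; returns the picture (384x512x3 uint8, red, green, blue); there is no depth.
- manip.camera_info(name): a dict with "fx", "fy", "cx", "cy" (pixels), "R" (3x3) and "t" (3): a world point X has camera coordinates R X + t. Camera axes: x right, y down, z forward; pixel columns grow to the right and rows downward; lengths in m; the calibration is good to about 2 mm. A picture is of the moment at which its call begins. camera_info takes no time and is no camera call.
- manip.sign_off(): hands the job in, once; it reports no verdict.
The state is a dict: "t": time; "q": joint angles; "qd": joint speeds; "tau": joint torques, N m; "tcp_pos": TCP position; "tool_rot": TCP orientation; "force": force on the tool from outside, world axes, zero at the start; "ft_torque": the same for the moment, N m; "finger_gap": opening from 0.0 (shut) to 1.0 (fully open).
Only numpy, scipy, OpenCV 4.12 (cv2) and the standard library are available. Lean on these libraries where they do the work, as an engineer would, in place of code of your own. Each camera call takes 0.05 s, during which the arm holds its last target. There are 200 camera calls.

## Task

Use the mallet to drive the pump's timing pin fully home, so that its head sits down on the boss, and set the mallet back down on the bench. Then take the spring gauge from its stand and hold its tip on the round pad in the middle of the pump's sloping face, square to that face and pressed gently until the plunger is about half way in; finish while still holding it there. Touch the pin with nothing but the mallet, never ram the gauge, and leave the other things on the bench where they are.

Things in the scene. Friction and masses are not known exactly. Their poses are not given: they have to be found in the camera images.
- pump: aluminium injection pump fixed on a 12 mm thick steel plate (x -85 to 85, y -140 to 80 mm); origin under the plate at bench level, z up. Housing: x -60 to 72, y -52 to 52 mm; its face slopes 20 degrees, 70 mm high at the -x edge, rising to 97 mm at +x, where four upright unions (x 50) reach 123 mm. Drive shaft out to y 86 mm. A separate boss with the timing pin stands at x 0, y -100 mm
- pin_top (a point): centre of the top of the timing pin's round steel head (18 mm across, 6 mm thick, 12 mm shank). The pin stands upright in a round boss, 38 mm across, 52 mm high above the bench, at the pump's -y side, joined to the housing by a lower web (top 34 mm high). The point is 74 mm above the bench when the pin is fully out, 58 mm when home (head down on the boss)
- pin (a joint): how far the pin has been driven down: 0 fully out, 0.016 m fully home against its stop. A tight sliding fit: it takes about 8 N (plus 15 N per m/s) to move, and it stays where it is left
- seat: round steel pad, 16 mm across, with a dark ring round it, in the middle of the pump's sloping face, 2 mm proud; origin at the centre of the pad's top, z square out of the face (20 degrees from vertical, leaning towards the pump's -x). Four small square dark plugs (11 mm), about 46 mm away, are not it
- mallet: mallet standing on one face of its white plastic head, an upright cylinder 44 mm across, 60 mm high, with a steel band. Wooden handle, level, 22 mm wide, 24 mm high, its middle 30 mm above the face, along the mallet's +x to 132 mm from the head's axis. Origin: centre of the lower (striking) face, z up. About 0.3 kg, balanced about 15 mm from the head's axis
- stand: gauge stand, fixed: upright dark steel tube 42 mm across (bore 30 mm), 74 mm high, on a foot 84 mm across; origin under the foot. The gauge hangs in it by its flange
- gauge: spring gauge hanging upright in the stand by its flange; origin on its axis at the barrel's lower end, z along the axis away from the tip. Barrel 24 mm across, z 0 to 40 mm; flange 40 mm, z 40 to 46; round black grip 26 mm, z 46 to 98 (top). Plunger below, to z -20. In the stand the origin is 34 mm and the top 132 mm above the bench; lift 65 mm to clear the stand. About 0.18 kg
- tip (a point): end of the gauge's round-nosed 8 mm plunger, 20 mm below the gauge's origin when not pressed
- plunger (a joint): how far the sprung plunger is pushed into the gauge: 0 out, 0.012 m fully in. It begins to move at 2 N and gains 0.5 N per mm: 5 N half way, 8 N fully in
- bearing: steel bearing ring lying flat, 52 mm across, 15 mm high; not to be moved
- cover: small aluminium cover, 60 x 45 x 32 mm; not to be moved
- jar: screw-top jar, 64 mm across, 75 mm high; not to be moved
- spanner: steel spanner lying flat; not to be moved
- driver: screwdriver lying flat; not to be moved
- plug: stepped steel plug, 32 mm across, 28 mm high; not to be moved
- cup: dark steel cup, 72 mm across, 85 mm high; not to be moved
Not all that is in view belongs to the job. There is more than one size of the gauge; the job needs the largest.

How it is judged:
By the outcome, as a careful person would: the job done as asked, in the order asked, and still so for the second after the job is handed in, while the arm keeps its last pose, push and grip.
It also fails if it takes over 69 s, if anything falls off the work surface, if the arm or the gripper's body presses on something with over 40 N, if the wrist force passes 120 N, or if a joint passes its speed limit or range.

## Working session

There is one attempt and no reset: what is moved stays moved. The work goes in short steps, Python scripts to look and compute and a shell command to move; the robot and the scene stay as the last step left them, time stands still between calls to the robot, and variables do not carry over. Pictures are saved under pics/ and viewed, about 8 in all and at most 12, crops included, and the job is handed in when it is done.

```bash
ls; mkdir -p pics
python3 - <<'E'
from station import manip
import cv2,json
for n in("side","top"):
    im=manip.snapshot(n)[:,:,::-1]; cv2.imwrite(f"pics/{n}0.png",im)
    c=manip.camera_info(n); print(n,{k:(v.tolist() if hasattr(v,'tolist') else v) for k,v in c.items()})
s=manip.sense();print(s)
a=cv2.imread("pics/top0.png");cv2.imwrite("pics/top0b.png",cv2.resize(a,(800,600),interpolation=cv2.INTER_CUBIC))
a=cv2.imread("pics/side0.png");cv2.imwrite("pics/side0b.png",cv2.resize(a,(800,600),interpolation=cv2.INTER_CUBIC))
E
```

```text
pics
side {'fx': 393.269112693848, 'fy': 393.269112693848, 'cx': 256.9674881249666, 'cy': 188.3588298282041, 'R': [[-0.8670628517762099, -0.4979320407547354, 0.016300118390094924], [-0.35200959271312054, 0.589154970662173, -0.727314008652382], [0.3525496528258816, -0.6363647565145942, -0.68611124386536]], 't': [0.4969027340142139, 0.20661711296095953, 0.8769968893526372]}
top {'fx': 443.3264301324318, 'fy': 443.3264301324318, 'cx': 250.3238312529794, 'cy': 189.92093418431637, 'R': [[0.009676304991289334, -0.9997924009658004, -0.017931092904674078], [-0.9981035025970489, -0.008566669284922664, -0.060959086942515374], [0.06079282215210882, 0.018486945350794624, -0.9979791909786391]], 't': [0.07619820813039317, 0.533613129393557, 1.2516789910759099]}
{'t': 0.1, 'q': array([-1.29248754e+00,  5.28358015e-01,  1.43379337e+00,  4.53856927e-06,
        1.18141919e+00, -1.78475317e-01]), 'qd': array([-0.0023151 , -0.00085642, -0.00335509,  0.00102448,  0.00132562,
       -0.00095913]), 'tau': array([-5.01298873e-04, -4.43306851e+01, -1.78585571e+01, -2.36435808e-04,
        3.91447407e-03,  4.99557345e-06]), 'tcp_pos': array([ 0.27561645, -0.56058917,  0.40383437]), 'tool_rot': array([ 8.48840753e-01, -5.28647707e-01, -7.31914383e-04, -6.65093838e-04]), 'force': array([-0.87544237,  0.24369623,  1.41147801]), 'ft_torque': array([-0.02657084,  0.0204676 ,  0.04185151]), 'finger_gap': 0.9989485062687103}
```

View pics/top0b.png

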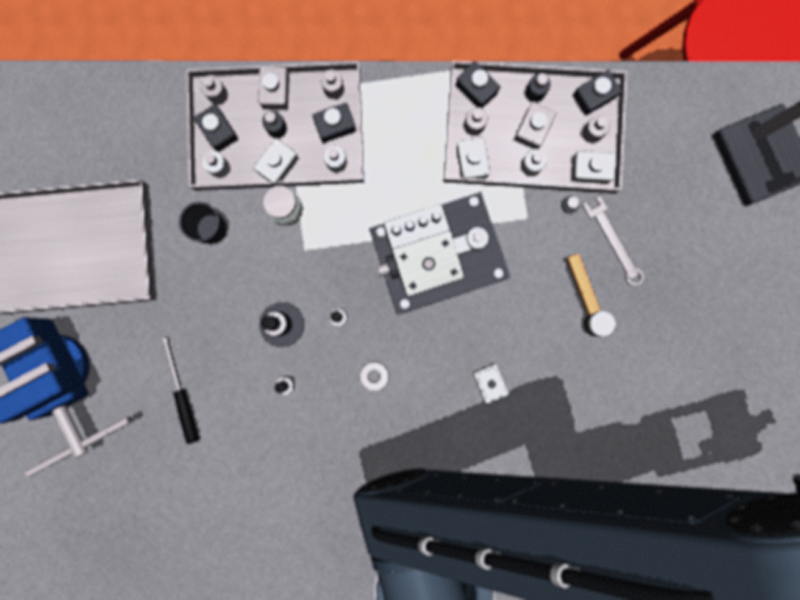

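View pics/side0b.png

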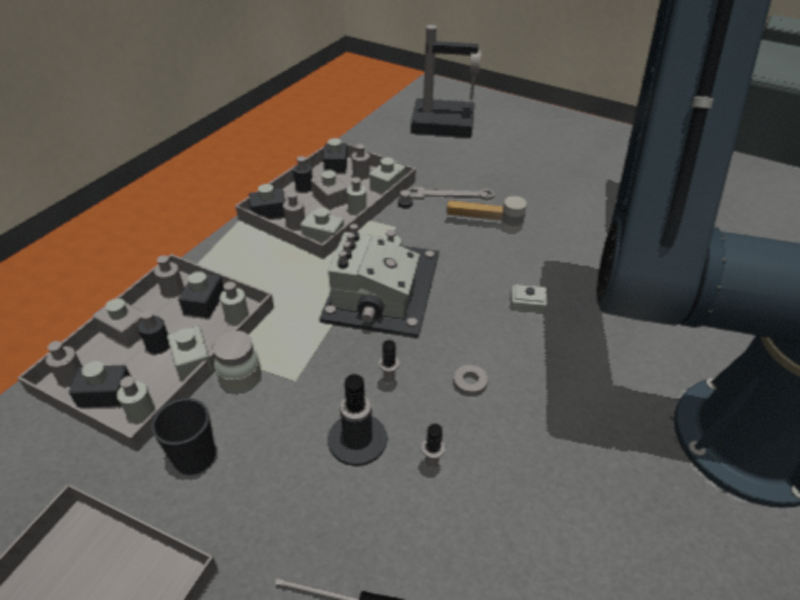

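```bash
cat > h.py <<'E'
import numpy as np,cv2
from station import manip
C={n:manip.camera_info(n) for n in("side","top")}
def ray(n,u,v,z):
    c=C[n];R=np.array(c["R"]);t=np.array(c["t"])
    d=R.T@np.array([(u-c["cx"])/c["fx"],(v-c["cy"])/c["fy"],1]);o=-R.T@t
    return o+d*(z-o[2])/d[2]
def proj(n,X):
    c=C[n];p=np.array(c["R"])@np.array(X)+np.array(c["t"])
    return np.array([c["fx"]*p[0]/p[2]+c["cx"],c["fy"]*p[1]/p[2]+c["cy"]])
def crop(im,x,y,w,h,s): return cv2.resize(im[y:y+h,x:x+w],(w*s,h*s),interpolation=cv2.INTER_CUBIC)
E
python3 - <<'E'
from h import *
t=cv2.imread("pics/top0.png");s=cv2.imread("pics/side0.png")
out=np.zeros((600,800,3),np.uint8)
def put(a,x,y): out[y:y+a.shape[0],x:x+a.shape[1]]=a
put(crop(t,230,118,100,87,4),0,0)      # pump top
put(crop(s,200,138,90,80,4),410,0)   # pump side
put(crop(t,155,185,75,60,4),0,360)   # stand top
put(crop(s,200,232,55,65,3),310,360) # stand side
put(crop(t,355,155,50,65,3),480,360) # mallet top
cv2.imwrite("pics/c1.png",out)
hsv=cv2.cvtColor(t,cv2.COLOR_BGR2HSV)
m=cv2.inRange(hsv,(8,90,80),(28,255,255));m[:60]=0
n,l,st,ce=cv2.connectedComponentsWithStats(m)
for i in range(1,n):
    if st[i,4]>40:
        pts=np.argwhere(l==i)[:,::-1].astype(np.float32);print(st[i],ce[i],cv2.minAreaRect(pts))
w=cv2.inRange(hsv,(0,0,190),(180,60,255));w[:,:350]=0;w[:180]=0
n,l,st,ce=cv2.connectedComponentsWithStats(w)
for i in range(1,n):
    if st[i,4]>40: print('white',st[i],ce[i])
E
```

```text
[363 163  21  39 325] [372.89230769 181.42153846] ((373.0437927246094, 181.71392822265625), (39.55949020385742, 8.328313827514648), 68.96248626708984)
white [378 199  16  16 191] [385.66492147 206.58638743]
```

View pics/c1.png

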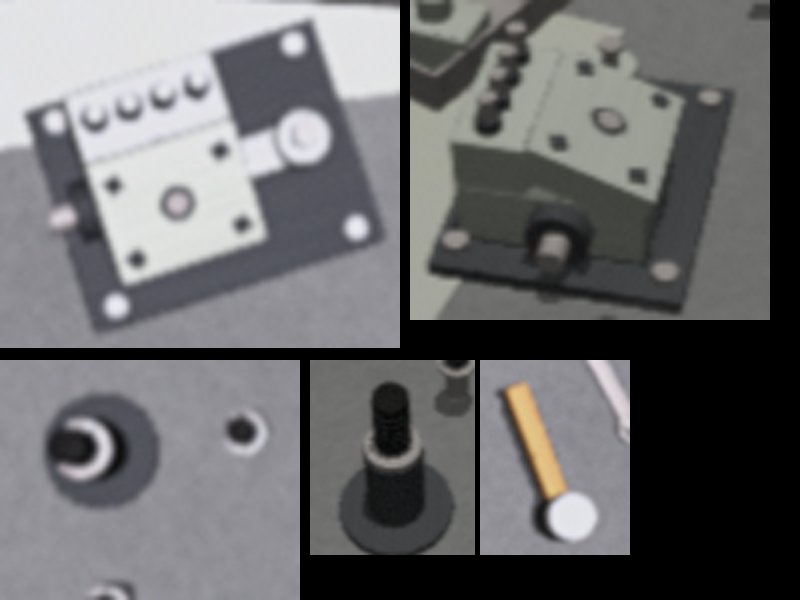

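Run:
```python
from h import *
np.set_printoptions(precision=4,suppress=True)
P=lambda x,y,z:ray("top",230+x/4,118+y/4,z)
S=lambda x,y,z:ray("side",200+(x-410)/4,138+y/4,z)
# order: (+x,-y),(+x,+y),(-x,+y),(-x,-y)
W=np.array([P(310,20,.012),P(28,112,.012),P(97,330,.012),P(384,238,.012)])
M=np.array([[85,-140],[85,80],[-85,80],[-85,-140]])/1000
A=np.c_[M,np.ones(4)]
Wm=W[:,:2].mean(0);Mm=M.mean(0);H=(M-Mm).T@(W[:,:2]-Wm);a=np.arctan2(H[0,1]-H[1,0],H[0,0]+H[1,1])
R=np.array([[np.cos(a),-np.sin(a)],[np.sin(a),np.cos(a)]]);o=Wm-R@Mm
print('pump',o,np.degrees(a),'resid',(W[:,:2]-(M@R.T+o))*1e3)
print('pin model',o+R@[0,-.1],'top',P(304,136,.074),'side',S(611,44,.074))
def two(pt,ps):
    o1,d1=ray("top",*pt,0),ray("top",*pt,.1)-ray("top",*pt,0);o2,d2=ray("side",*ps,0),ray("side",*ps,.1)-ray("side",*ps,0)
    k=np.linalg.lstsq(np.c_[d1,-d2],o2-o1,rcond=None)[0];a,b=o1+k[0]*d1,o2+k[1]*d2;return (a+b)/2,np.linalg.norm(a-b)
st=two((230+177/4,118+204/4),(200+199/4,138+120/4));print('seat',st,'in pump',R.T@(st[0][:2]-o))
print('pin2',two((230+304/4,118+136/4),(200+201/4,138+44/4)))
# mallet
hd=ray("top",385.7,206.6,.060);h1=ray("top",373.04,181.7,.042)
v=np.array([np.sin(0),0]);e=np.array([np.cos(np.radians(68.96)),np.sin(np.radians(68.96))])*19
ea,eb=ray("top",373.04-e[0],181.71-e[1],.042),ray("top",373.04+e[0],181.71+e[1],.042)
print('mallet head',hd,'ends',ea,eb,'yaw',np.degrees(np.arctan2(*(ea-eb)[1::-1])),np.linalg.norm(ea-hd),'from head',np.degrees(np.arctan2(*(ea-hd)[1::-1])))
# stand : foot circle in top z~.01?; gauge top
print('foot',ray("top",155+103/4,185+(450-360)/4,.006),'tube flange',ray("top",155+83/4,185+90/4,.080),'top',ray("top",155+70/4,185+(448-360)/4,.132))
print('side top',ray("side",200+(391-310)/3,232+(394-360)/3,.132),'flange',ray("side",200+(393-310)/3,232+(444-360)/3,.08))
```

```text
pump [0.6061 0.0216] 18.418764356896173 resid [[-2.4237  1.9956]
 [-1.3592 -3.4215]
 [ 2.7142 -1.033 ]
 [ 1.0686  2.4589]]
pin model [ 0.6377 -0.0733] top [ 0.6349 -0.0716  0.074 ] side [ 0.6339 -0.0661  0.074 ]
seat (array([0.5866, 0.0157, 0.0851]), np.float64(0.000999602160506092)) in pump [-0.0204  0.0005]
pin2 (array([ 0.6363, -0.0718,  0.0692]), np.float64(0.0016443790038006493))
mallet head [ 0.4876 -0.2916  0.06  ] ends [ 0.607  -0.2435  0.042 ] [ 0.5079 -0.2807  0.042 ] yaw 20.590947810526984 0.12993651484479501 from head 21.949275822745967
foot [0.481  0.2817 0.006 ] tube flange [0.4794 0.2824 0.08  ] top [0.4796 0.2812 0.132 ]
side top [0.4809 0.2836 0.132 ] flange [0.4803 0.2854 0.08  ]
```

```bash
python3 -m jog '[[[32,36,-18,-1],[32,36,-18,-1],[32,36,-18,-1],[32,36,-18,-1],[32,36,-18,-1],[32,36,-18,0],[32,36,-18,0],[30,34,-18,0]]]' 60 40
python3 - <<'E'
from h import *
s=manip.sense();q=s['tool_rot'];print(s['tcp_pos'],np.degrees(2*np.arctan2(q[1],q[0])),s['force'],s['finger_gap'])
im=manip.snapshot("side")[:,:,::-1];cv2.imwrite("pics/s1.png",crop(im,200,60,200,150,4))
E
```

```text
t: 1.1
tcp_pos: [0.5306, -0.2735, 0.2598]
tool_rot: [0.825, -0.565, -0.0, -0.0]
force: [-0.1, -1.5, 0.1]
finger_gap: 0.595
[ 0.53057753 -0.27349628  0.2597752 ] -68.82049558419952 [-0.11176551 -1.52716607  0.12609075] 0.5952969820387815
```

View pics/s1.png

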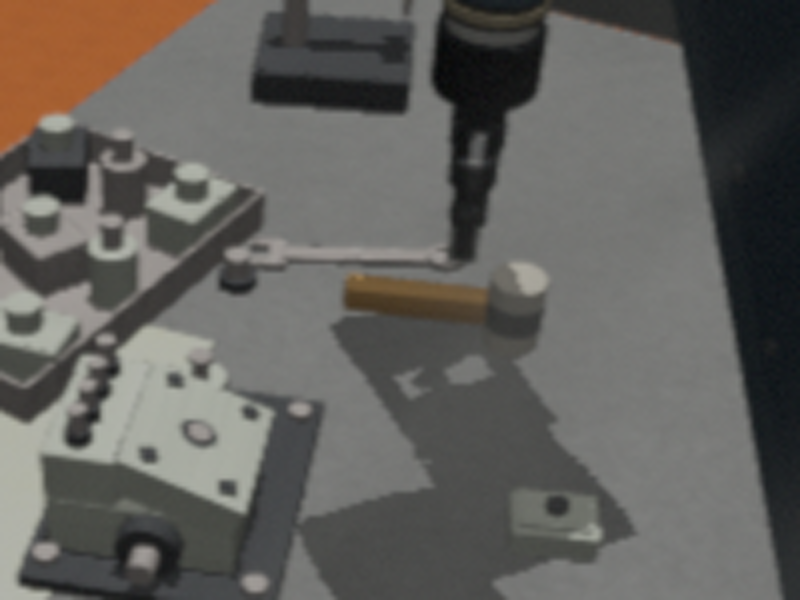

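The side view shows the open gripper above the handle close to the head (handle about 345–490, 300; head about 518, 285), with the fingers straddling it. I'm descending and gripping.

```bash
python3 -m jog '[[[-1,-1,-15,0],[0,-1,-15,0],[0,0,-15,0],[0,0,-13,0],[0,0,-9,0],[0,0,-6,0],[0,0,-2,0],[0,0,0,0]]]' && python3 -m jog '[[[0,0,0,0],[0,0,0,0],[0,0,0,0],[0,0,0,0],[0,0,0,0],[0,0,0,0],[0,0,3,0],[0,0,5,0]]]' 0 110
```

```text
t: 2.15
tcp_pos: [0.5288, -0.2769, 0.1859]
tool_rot: [0.825, -0.565, 0.0, 0.0]
force: [0.3, 0.5, 1.0]
finger_gap: 0.6
t: 3.15
tcp_pos: [0.5284, -0.2768, 0.1932]
tool_rot: [0.825, -0.565, -0.001, -0.0]
force: [0.8, 0.9, -3.1]
finger_gap: 0.239
```

```bash
python3 -m jog '[[[0,0,40,0],[0,0,40,0],[15,22,27,0],[26,38,0,0],[28,42,0,0],[30,46,0,0],[28,42,0,0],[20,30,0,0]]]' && python3 -m jog '[[[2,1,0,0],[0,0,0,0],[0,0,0,0],[0,0,0,0],[0,0,0,0],[0,0,0,0],[0,0,0,0],[0,0,0,0]]]'
python3 - <<'E'
from h import *
s=manip.sense();print(s['tcp_pos'],s['force'])
a=manip.snapshot("side")[:,:,::-1];b=manip.snapshot("top")[:,:,::-1]
cv2.imwrite("pics/a.png",a);cv2.imwrite("pics/b.png",b)
cv2.imwrite("pics/m2.png",np.hstack([crop(a,190,80,100,140,4),crop(b,250,100,100,140,4)]))
E
```

```text
t: 4.15
tcp_pos: [0.6764, -0.0546, 0.3002]
tool_rot: [0.825, -0.565, -0.0, -0.0]
force: [-0.3, 0.4, -3.4]
finger_gap: 0.239
t: 5.15
tcp_pos: [0.6777, -0.0559, 0.3007]
tool_rot: [0.825, -0.565, 0.0, -0.0]
force: [0.4, 0.4, -3.1]
finger_gap: 0.238
[ 0.67770037 -0.05585768  0.30074274] [ 0.38503485  0.41502479 -3.13736332]
```

View pics/m2.png

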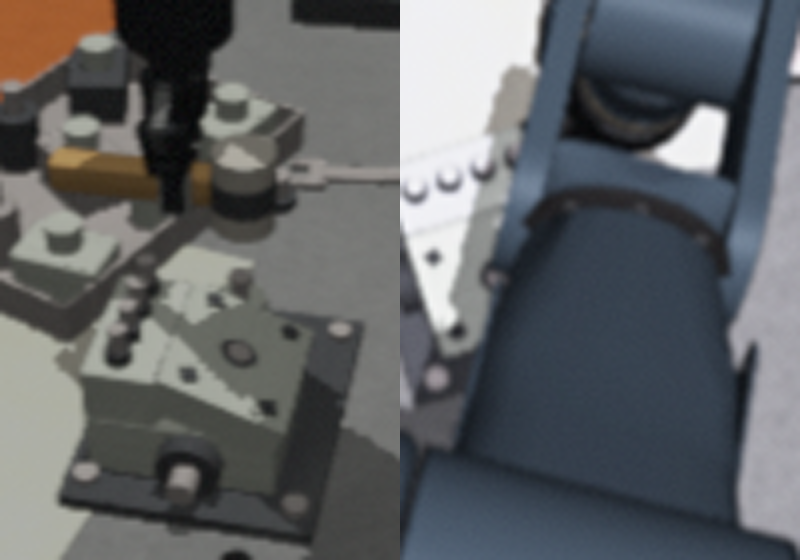

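The side view shows the mallet head (top at about 245,150) held level above the pin (240,277). The arm hides it in the top view. Next I'm checking it against the side ray.

Run:
```python
from h import *
print('head top',ray("side",190+245/4,80+152/4,.175),'pin side ray',ray("side",190+240/4,80+274/4,.074), 'expected px pin74',(proj("side",[.636,-.071,.074])-[190,80])*4,'head exp',(proj("side",[.637,-.0705,.175])-[190,80])*4)
```

```text
head top [ 0.6322747  -0.06747346  0.175     ] pin side ray [ 0.63566492 -0.0676425   0.074     ] expected px pin74 [242.04055105 271.31866619] head exp [241.11023644 147.70265132]
```

```bash
python3 -m jog '[[[0,0,-8,0],[0,0,-8,0],[0,0,-7,0],[0,0,-5,0],[0,0,-3,0],[0,0,-3,0],[0,0,-3,0],[0,0,-3,0]]]' && python3 -m jog '[[[0,0,-2,0],[0,0,-2,0],[0,0,-2,0],[0,0,-1,0],[0,0,-1,0],[0,0,-1,0],[0,0,-1,0],[0,0,-1,0]]]'
```

```text
t: 6.25
tcp_pos: [0.6777, -0.0559, 0.2607]
tool_rot: [0.825, -0.565, 0.0, -0.0]
force: [0.2, 0.4, -2.7]
finger_gap: 0.239
t: 7.25
tcp_pos: [0.6778, -0.0559, 0.2497]
tool_rot: [0.825, -0.565, 0.0, -0.0]
force: [-0.7, 1.3, 4.7]
finger_gap: 0.24
```

```bash
python3 -m jog '[[[0,0,-1,0],[0,0,-1,0],[0,0,-1,0],[0,0,-1,0],[0,0,-0.5,0],[0,0,-0.5,0],[0,0,0,0],[0,0,0,0]]]' && python3 -m jog '[[[0,0,-0.5,0],[0,0,-0.5,0],[0,0,-0.5,0],[0,0,-0.5,0],[0,0,0,0],[0,0,0,0],[0,0,0,0],[0,0,0,0]]]'
```

```text
t: 8.25
tcp_pos: [0.6778, -0.0559, 0.2447]
tool_rot: [0.825, -0.565, 0.0, -0.0]
force: [0.9, 1.5, 3.4]
finger_gap: 0.237
t: 9.25
tcp_pos: [0.6779, -0.0558, 0.244]
tool_rot: [0.825, -0.565, 0.0, -0.0]
force: [-1.2, 2.2, 9.6]
finger_gap: 0.238
```

```bash
python3 -m jog '[[[0,0,-1,0],[0,0,-1,0],[0,0,-1,0],[0,0,-1,0],[0,0,0,0],[0,0,0,0],[0,0,0,0],[0,0,0,0]]]'
```

```text
t: 10.25
tcp_pos: [0.6781, -0.0556, 0.2434]
tool_rot: [0.825, -0.565, 0.001, -0.0]
force: [-4.0, 3.8, 24.5]
finger_gap: 0.24
```

```bash
python3 -m jog '[[[0,0,10,0],[0,0,20,0],[0,0,30,0],[-20,-30,0,0],[-30,-45,0,0],[-33,-50,0,0],[-33,-50,0,0],[-32,-46,0,0]]]' && python3 -m jog '[[[0,0,-10,0],[0,0,-20,0],[0,0,-30,0],[0,0,-20,0],[0,0,-7,0],[0,0,0,0],[0,0,0,0],[0,0,0,0]]]'
python3 - <<'E'
from h import *
a=manip.snapshot("side")[:,:,::-1];b=manip.snapshot("top")[:,:,::-1]
cv2.imwrite("pics/m3.png",np.hstack([crop(a,200,90,140,120,4),crop(b,285,130,60,120,4)]))
E
```

```text
t: 11.25
tcp_pos: [0.5284, -0.2787, 0.2985]
tool_rot: [0.825, -0.565, -0.0, 0.0]
force: [0.0, -0.4, -2.9]
finger_gap: 0.241
t: 12.25
tcp_pos: [0.53, -0.277, 0.2126]
tool_rot: [0.825, -0.565, 0.001, 0.0]
force: [0.8, 0.2, -3.0]
finger_gap: 0.241
```

View pics/m3.png

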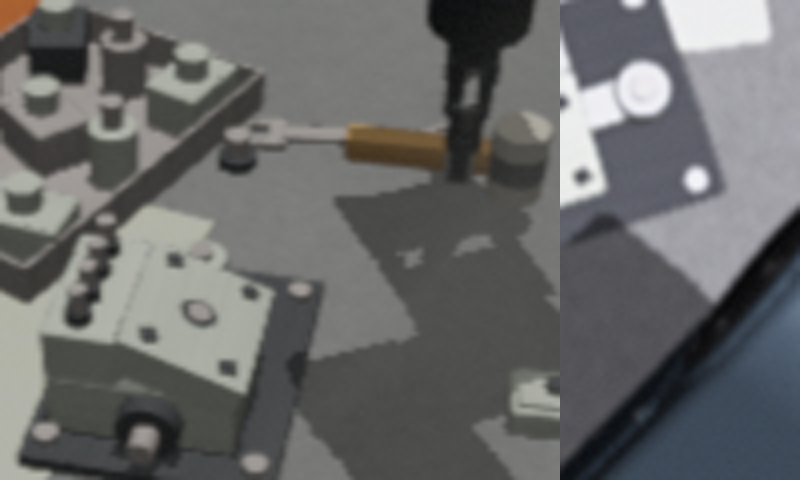

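The pin head (207,247 in the side crop) now sits on the boss with no shank showing. The mallet is level above its old spot, so I'm lowering it.

```bash
python3 -m jog '[[[0,0,-8,0],[0,0,-8,0],[0,0,-3,0],[0,0,-2,0],[0,0,-2,0],[0,0,-1,0],[0,0,0,0],[0,0,0,0]]]'
```

```text
t: 13.35
tcp_pos: [0.5297, -0.2769, 0.1878]
tool_rot: [0.825, -0.565, 0.0, 0.0]
force: [0.4, 0.3, -3.3]
finger_gap: 0.235
```

```bash
python3 -m jog '[[[0,0,-0.5,0],[0,0,-0.5,0],[0,0,-0.5,0],[0,0,-0.5,0],[0,0,-0.5,0],[0,0,0,0],[0,0,0,0],[0,0,0,0]]]'
```

```text
t: 14.35
tcp_pos: [0.5298, -0.2768, 0.1863]
tool_rot: [0.825, -0.565, 0.0, 0.0]
force: [-2.4, 1.6, 6.6]
finger_gap: 0.241
```

```bash
python3 -m jog '[[[0,0,0,0],[0,0,0,0],[0,0,0,0],[0,0,0,0],[0,0,30,0],[0,0,50,0],[0,0,50,0],[0,0,45,0]]]' 65 20 && python3 -m jog '[[[-5,55,0,-1],[-5,60,0,-1],[-5,60,0,-0.8],[-5,60,0,0],[-5,60,0,0],[-5,60,0,0],[-5,60,0,0],[-5,60,0,0]]]' && python3 -m jog '[[[-5,50,0,0],[-5,30,0,0],[0,5,-15,0],[0,0,-15,0],[0,0,0,0],[0,0,0,0],[0,0,0,0],[0,0,0,0]]]'
python3 - <<'E'
from h import *
s=manip.sense();q=s['tool_rot'];print(s['tcp_pos'],np.degrees(2*np.arctan2(q[1],q[0])))
b=manip.snapshot("top")[:,:,::-1];a=manip.snapshot("side")[:,:,::-1]
cv2.imwrite("pics/m4.png",np.hstack([crop(a,175,150,110,150,4),crop(b,345,130,85,150,4)]))
E
```

```text
t: 15.35
tcp_pos: [0.5296, -0.2768, 0.3619]
tool_rot: [0.825, -0.565, 0.0, 0.0]
force: [0.8, -0.5, -0.6]
finger_gap: 0.652
t: 16.35
tcp_pos: [0.4893, 0.2, 0.3603]
tool_rot: [0.811, -0.585, 0.0, -0.0]
force: [-0.2, 1.0, 1.1]
finger_gap: 0.65
t: 17.35
tcp_pos: [0.48, 0.2828, 0.3307]
tool_rot: [0.811, -0.585, 0.0, -0.0]
force: [0.8, 0.2, 0.3]
finger_gap: 0.648
[0.47997528 0.28278839 0.33067065] -71.66486512315642
```

View pics/m4.png

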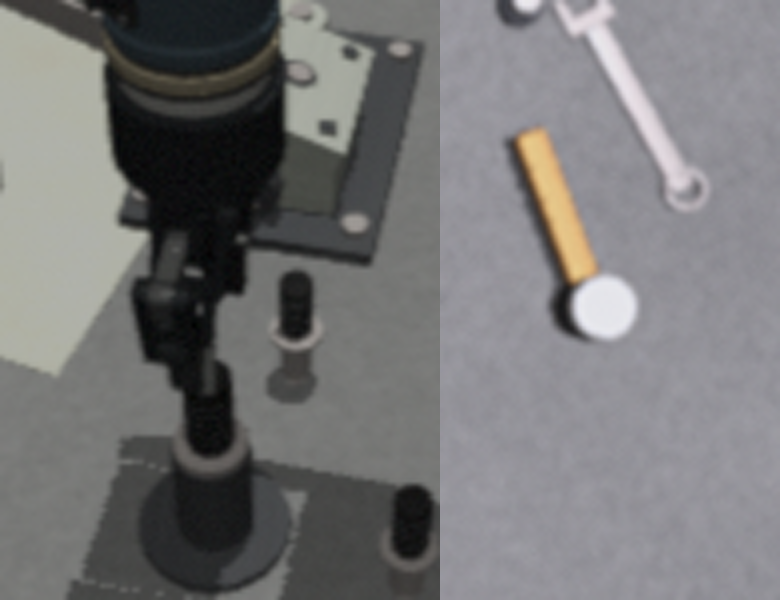

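The mallet stands upright where it was (head at 603,307 in the right crop). The gripper is centred over the large gauge (208,400). I'm descending and gripping.

```bash
python3 -m jog '[[[0,0,-15,0],[0,0,-15,0],[0,0,-14,0],[0,0,-10,0],[0,0,-8,0],[0,0,-4,0],[0,0,0,0],[0,0,0,0]]]' && python3 -m jog '[[[0,0,0,0],[0,0,0,0],[0,0,0,0],[0,0,0,0],[0,0,0,0],[0,0,0,0],[0,0,0,0],[0,0,0,0]]]' 0 25
```

```text
t: 18.45
tcp_pos: [0.4798, 0.2832, 0.2646]
tool_rot: [0.811, -0.585, 0.0, -0.0]
force: [0.3, -0.6, -0.7]
finger_gap: 0.649
t: 19.45
tcp_pos: [0.4798, 0.2832, 0.2646]
tool_rot: [0.811, -0.585, 0.0, -0.0]
force: [-0.9, 1.0, 5.0]
finger_gap: 0.3
```

```bash
python3 -m jog '[[[0,0,3,0],[0,0,6,0],[0,0,8,0],[0,0,6,0],[0,0,2,0],[0,0,0,0],[0,0,0,0],[0,0,0,0]]]' && python3 -m jog '[[[-1.9,-0.6,0,0],[-1.9,-0.6,0,0],[-1.9,-0.6,0,0],[-1.9,-0.6,0,0],[-1.9,-0.6,0,0],[-1.9,-0.7,0,0],[0,0,0,0],[0,0,0,0]]]'
python3 - <<'E'
from h import *
s=manip.sense();print(s['tcp_pos'],s['tool_rot'],s['force'],s['ft_torque'])
a=manip.snapshot("side")[:,:,::-1];cv2.imwrite("pics/g1.png",crop(a,190,210,80,95,6))
E
```

```text
t: 20.45
tcp_pos: [0.4796, 0.2831, 0.289]
tool_rot: [0.811, -0.585, -0.0, 0.0]
force: [-0.2, -0.5, -2.0]
finger_gap: 0.299
t: 21.45
tcp_pos: [0.4692, 0.2798, 0.2901]
tool_rot: [0.811, -0.585, 0.001, -0.002]
force: [4.7, 2.1, -1.2]
finger_gap: 0.297
[0.46921416 0.27977674 0.29006658] [ 0.81087277 -0.58521876  0.00110043 -0.00177519] [ 4.68817115  2.07055299 -1.19883921] [ 0.45106459 -0.95826238 -0.047334  ]
```

View pics/g1.png

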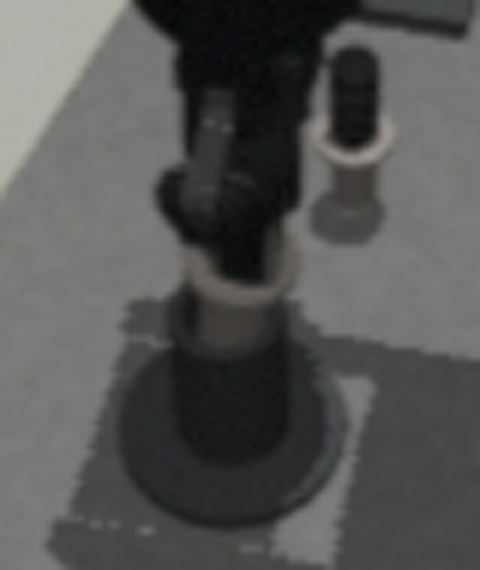

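The flange (243,270) has begun to lean towards pump -x with about 5 N of side force, so the gauge pivots in the fingers as intended. I'll continue.

```bash
python3 -m jog '[[[-2.1,-0.7,0,0],[-2.1,-0.7,0,0],[-2.1,-0.7,0,0],[-2.1,-0.7,0,0],[-2.1,-0.7,0,0],[-2.1,-0.7,0,0],[0,0,0,0],[0,0,0,0]]]'
python3 - <<'E'
from h import *
s=manip.sense();print(s['tcp_pos'],s['tool_rot'],s['force'],s['ft_torque'])
E
```

```text
t: 22.5
tcp_pos: [0.4564, 0.2755, 0.2898]
tool_rot: [0.811, -0.585, 0.001, -0.001]
force: [5.1, 2.2, -0.8]
finger_gap: 0.303
[0.45637153 0.27550298 0.28980645] [ 8.10892122e-01 -5.85193824e-01  7.55277097e-04 -1.25829451e-03] [ 5.07401525  2.23525021 -0.83264303] [ 0.52500273 -0.88808055 -0.01269265]
```

```bash
python3 -m jog '[[[0,0,0,0],[0,0,0,0],[-2,-0.7,7,0],[-3.4,-1.1,10,0],[-3.4,-1.1,10,0],[-3.8,-1.2,11,0],[-3.8,-1.2,11,0],[-3.8,-1.2,11,0]]]' - 60 && python3 -m jog '[[[0,0,30,0],[0,0,40,0],[0,0,20,0],[0,0,0,0],[0,0,0,0],[0,0,0,0],[0,0,0,0],[0,0,0,0]]]'
python3 - <<'E'
from h import *
s=manip.sense();print(s['tcp_pos'],s['tool_rot'],s['force'],s['ft_torque'])
a=manip.snapshot("side")[:,:,::-1];cv2.imwrite("pics/g2r.png",a);cv2.imwrite("pics/g2.png",crop(a,180,130,90,95,6))
E
```

```text
t: 23.5
tcp_pos: [0.4349, 0.2685, 0.3499]
tool_rot: [0.811, -0.585, -0.0, 0.0]
force: [0.0, -0.0, -2.3]
finger_gap: 0.291
t: 24.5
tcp_pos: [0.4355, 0.2687, 0.4386]
tool_rot: [0.811, -0.585, -0.0, 0.0]
force: [0.4, -0.3, -1.6]
finger_gap: 0.285
[0.43551719 0.26870121 0.43864903] [ 8.10909189e-01 -5.85171726e-01 -3.34089899e-04  4.76038246e-04] [ 0.39960381 -0.34854629 -1.61976518] [-0.03406773  0.07985211 -0.00548767]
```

View pics/g2.png

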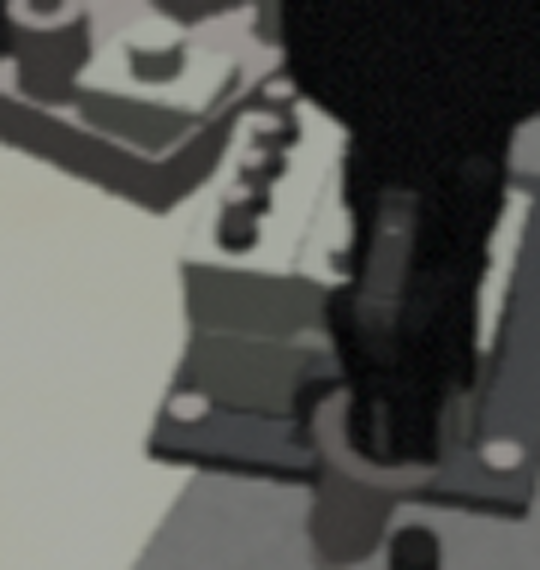

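Run:
```python
from h import *
a=cv2.imread("pics/g2r.png")
x0,y0=220,185;print(a.shape)
out=cv2.convertScaleAbs(crop(a,x0,y0,50,60,10),alpha=1.6)
cv2.imwrite("pics/g3.png",out)
g=np.array([.4355,.2687,.4386-.155]);ph=np.radians(18.4)
for th in(15,20,25):
    t=np.radians(th);n=np.array([-np.sin(t)*np.cos(ph),-np.sin(t)*np.sin(ph),np.cos(t)])
    print(th,[((proj("side",g+n*(z-.076))-[x0,y0])*10).round().tolist() for z in(.04,0,-.02)])
```

```text
(384, 512, 3)
15 [[258.0, 200.0], [203.0, 339.0], [178.0, 405.0]]
20 [[241.0, 194.0], [170.0, 327.0], [136.0, 389.0]]
25 [[225.0, 187.0], [137.0, 312.0], [95.0, 371.0]]
```

View pics/g3.png

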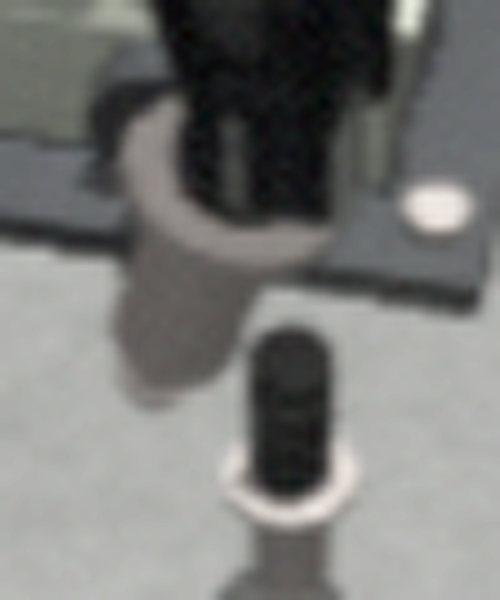

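The gauge leans the right way, with its tip near (150,402), but at this scale the angle only reads as about 15–18°. I'll bring it closer to the side camera and measure the barrel properly.

```bash
python3 -m jog '[[[-5,15,35,0],[-5,15,35,0],[-5,20,40,0],[-5,20,40,0],[0,0,15,0],[0,0,0,0],[0,0,0,0],[0,0,0,0]]]'
python3 - <<'E'
from h import *
s=manip.sense();p=s['tcp_pos'];print(p,s['tool_rot'])
a=manip.snapshot("side")[:,:,::-1];cv2.imwrite("pics/g4r.png",a)
g=p-[0,0,.155];ph=np.radians(18.4)
for th in(10,15,20,25):
    t=np.radians(th);n=np.array([-np.sin(t)*np.cos(ph),-np.sin(t)*np.sin(ph),np.cos(t)])
    P=[proj("side",g+n*(z-.076)) for z in(.04,0,-.02)];d=P[2]-P[0]
    print(th,np.round(P,1).tolist(),np.degrees(np.arctan2(d[0],d[1])))
c=P[1].round().astype(int);x0,y0=c[0]-35,c[1]-55
print(x0,y0);cv2.imwrite("pics/g4.png",cv2.convertScaleAbs(crop(a,x0,y0,80,80,7),alpha=1.6))
E
```

```text
t: 25.55
tcp_pos: [0.4157, 0.3382, 0.6024]
tool_rot: [0.811, -0.586, -0.001, 0.002]
force: [0.3, 0.1, -1.9]
finger_gap: 0.287
[0.4157057  0.33816642 0.60237458] [ 8.10648478e-01 -5.85530047e-01 -7.88385238e-04  1.72813266e-03]
10 [[233.6, 157.7], [229.5, 178.9], [227.6, 188.7]] -10.986022588457633
15 [[231.3, 157.0], [225.0, 177.4], [222.0, 186.9]] -17.279054219332753
20 [[229.1, 156.2], [220.6, 175.7], [216.6, 184.8]] -23.630005172631552
25 [[227.0, 155.2], [216.3, 173.8], [211.3, 182.4]] -29.980227172441367
181 119
```

View pics/g4.png

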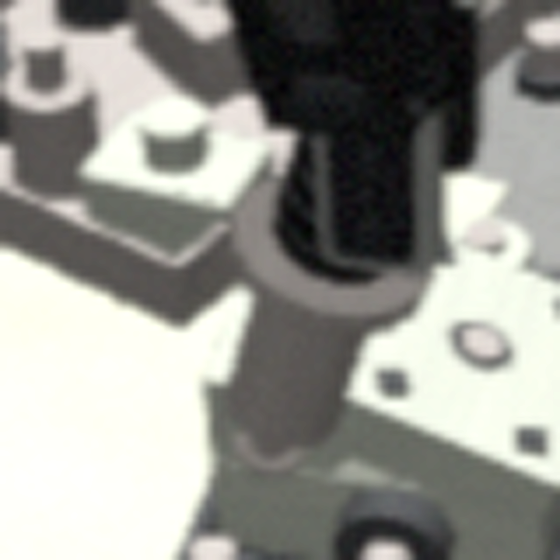

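```bash
cat > tilt.py <<'E'
from h import *
def silh(g,th,yaw=18.4,r=.012):
    t,ph=np.radians(th),np.radians(yaw);n=np.array([-np.sin(t)*np.cos(ph),-np.sin(t)*np.sin(ph),np.cos(t)])
    c=C["side"];cam=-np.array(c["R"]).T@np.array(c["t"]);m=g+n*(.02-.076)
    w=np.cross(n,m-cam);w/=np.linalg.norm(w);out=[]
    for s in(1,-1):
        a,b=[proj("side",g+n*(z-.076)+s*r*w) for z in(.036,.004)]
        out.append((np.degrees(np.arctan2(*(b-a))),a,b))
    return sorted(out,key=lambda o:o[1][0])
def edges(im,rows,xl,xr):
    """subpixel strongest horizontal gradient near the guesses xl(row), xr(row); line fits"""
    gx=np.abs(cv2.Sobel(cv2.GaussianBlur(im,(0,0),.8).astype(np.float32),cv2.CV_32F,1,0,ksize=3)).sum(2);res=[]
    for f in(xl,xr):
        P=[]
        for y in rows:
            c=int(round(f(y)));k=c-3+int(np.argmax(gx[y,c-3:c+4]));a,b,d=gx[y,k-1:k+2]
            P.append((k+.5*(a-d)/(a-2*b+d+1e-9),y))
        vx,vy,x,y=cv2.fitLine(np.array(P,np.float32),cv2.DIST_HUBER,0,.01,.01).ravel()
        res.append((np.degrees(np.arctan2(vx*np.sign(vy),abs(vy))),np.round([p[0] for p in P],1).tolist()))
    return res
E
python3 - <<'E'
from tilt import *
a=cv2.imread("pics/g4r.png");g=np.array([.4157,.3382,.6024-.155])
for th in(10,15,20): print(th,[(round(o[0],1),o[1].round(1).tolist(),o[2].round(1).tolist()) for o in silh(g,th)])
X=lambda x,y:(181+x/7,119+y/7)
L0,L1,R0,R1=X(252,300),X(229,425),X(366,330),X(333,430)
f=lambda p,q:(lambda y:p[0]+(q[0]-p[0])*(y-p[1])/(q[1]-p[1]))
for r in edges(a,range(165,179),f(L0,L1),f(R0,R1)):print(r)
E
```

```text
10 [(np.float64(-9.8), [224.3, 158.2], [221.4, 175.2]), (np.float64(-12.2), [241.9, 161.7], [238.2, 178.5])]
15 [(np.float64(-16.1), [222.1, 156.5], [217.4, 172.9]), (np.float64(-18.5), [239.2, 161.9], [233.8, 178.0])]
20 [(np.float64(-22.4), [220.0, 154.6], [213.5, 170.4]), (np.float64(-24.8), [236.4, 161.8], [229.2, 177.3])]
(np.float32(-21.90035), [215.60000610351562, 215.1999969482422, 215.0, 214.6999969482422, 214.3000030517578, 214.10000610351562, 213.89999389648438, 213.60000610351562, 213.39999389648438, 212.89999389648438, 213.0, 208.39999389648438, 209.60000610351562, 209.89999389648438])
(np.float32(-15.625708), [237.39999389648438, 233.1999969482422, 232.8000030517578, 232.39999389648438, 232.0, 231.6999969482422, 231.1999969482422, 230.89999389648438, 230.6999969482422, 230.5, 230.39999389648438, 230.5, 230.60000610351562, 229.6999969482422])
```

Fitting the two barrel edges gives a tilt of about 15°, with the gauge axis about 6 mm towards pump +x of the tool axis. Both fit the kinematics. I'll add about 5° by leaning the barrel on the outside rim of the stand tube.

```bash
python3 -m jog '[[[23,-11,-10,0],[23,-11,-40,0],[23,-12,-50,0],[23,-12,-50,0],[0,0,-50,0],[0,0,-50,0],[0,0,-25,0],[0,0,0,0]]]' && python3 -m jog '[[[0,0,-15,0],[0,0,-15,0],[0,0,-7,0],[0,0,0,0],[0,0,0,0],[0,0,0,0],[0,0,0,0],[0,0,0,0]]]' - 25
python3 - <<'E'
from tilt import *
s=manip.sense();p=s['tcp_pos'];print(p,s['force'],s['ft_torque'])
E
```

```text
t: 26.6
tcp_pos: [0.5068, 0.2921, 0.3264]
tool_rot: [0.811, -0.585, -0.002, 0.003]
force: [-0.4, 1.2, -1.5]
finger_gap: 0.289
t: 27.6
tcp_pos: [0.5075, 0.2927, 0.2924]
tool_rot: [0.811, -0.585, 0.0, -0.0]
force: [-0.3, -0.1, -1.3]
finger_gap: 0.288
[0.5075038  0.29272332 0.29239695] [-0.28767625 -0.12856388 -1.32862798] [ 0.00222755  0.00152378 -0.04216921]
```

```bash
python3 -m jog '[[[-2.9,-0.95,0,0],[-2.9,-0.95,0,0],[-2.9,-0.95,0,0],[-1,-0.3,0,0],[-1,-0.3,-1,0],[0,0,-1,0],[0,0,0,0],[0,0,0,0]]]' && python3 -m jog '[[[-0.5,-0.15,0,0],[-0.5,-0.15,0,0],[-0.5,-0.2,0,0],[-0.4,-0.1,0,0],[0,0,0,0],[0,0,0,0],[0,0,0,0],[0,0,0,0]]]' &&  python3 -m jog '[[[-0.5,-0.15,0,0],[-0.5,-0.15,0,0],[-0.5,-0.2,0,0],[-0.4,-0.1,0,0],[0,0,0,0],[0,0,0,0],[0,0,0,0],[0,0,0,0]]]'
```

```text
t: 28.6
tcp_pos: [0.4969, 0.2893, 0.2902]
tool_rot: [0.811, -0.585, 0.0, -0.0]
force: [-1.2, 0.5, -1.8]
finger_gap: 0.294
t: 29.6
tcp_pos: [0.4949, 0.2887, 0.2902]
tool_rot: [0.811, -0.585, 0.0, -0.0]
force: [0.2, 0.5, -1.6]
finger_gap: 0.289
t: 30.6
tcp_pos: [0.493, 0.2881, 0.2902]
tool_rot: [0.811, -0.585, -0.0, 0.0]
force: [1.0, 0.3, -1.7]
finger_gap: 0.288
```

```bash
python3 -m jog '[[[-0.5,-0.15,0,0],[-0.5,-0.15,0,0],[-0.5,-0.2,0,0],[-0.4,-0.1,0,0],[0,0,0,0],[0,0,0,0],[0,0,0,0],[0,0,0,0]]]'
```

```text
t: 31.6
tcp_pos: [0.4912, 0.2875, 0.2903]
tool_rot: [0.811, -0.585, 0.0, -0.0]
force: [0.3, -0.0, -1.8]
finger_gap: 0.287
```

```bash
python3 -m jog '[[[-0.5,-0.15,0,0],[-0.5,-0.15,0,0],[-0.5,-0.2,0,0],[-0.4,-0.1,0,0],[0,0,0,0],[0,0,0,0],[0,0,0,0],[0,0,0,0]]]'&& python3 -m jog '[[[-0.5,-0.15,0,0],[-0.5,-0.15,0,0],[-0.5,-0.2,0,0],[-0.4,-0.1,0,0],[0,0,0,0],[0,0,0,0],[0,0,0,0],[0,0,0,0]]]'
python3 - <<'E'
from tilt import *
s=manip.sense();print(s['force'],s['ft_torque'])
E
```

```text
t: 32.6
tcp_pos: [0.4899, 0.2871, 0.2905]
tool_rot: [0.811, -0.585, 0.001, -0.001]
force: [4.5, 2.0, -2.5]
finger_gap: 0.291
t: 33.6
tcp_pos: [0.4888, 0.2867, 0.2908]
tool_rot: [0.811, -0.585, 0.002, -0.002]
force: [7.8, 3.4, -4.1]
finger_gap: 0.287
[ 7.78197411  3.37103497 -4.06659708] [ 0.47422043 -1.43020342 -0.04168694]
```

```bash
python3 -m jog '[[[-0.7,-0.2,0,0],[-0.7,-0.25,0,0],[-0.7,-0.25,0,0],[-0.7,-0.2,0,0],[0,0,0,0],[0,0,0,0],[0,0,0,0],[0,0,0,0]]]' - 20
python3 - <<'E'
from tilt import *
s=manip.sense();print(s['force'],s['ft_torque'])
E
```

```text
t: 34.6
tcp_pos: [0.4872, 0.2862, 0.2913]
tool_rot: [0.811, -0.585, 0.003, -0.004]
force: [8.5, 3.1, -4.6]
finger_gap: 0.288
[ 8.4868853   3.1248932  -4.64006468] [ 0.69367522 -1.81818682  0.00289927]
```

```bash
python3 -m jog '[[[-0.8,-0.25,0,0],[-0.8,-0.25,0,0],[-0.8,-0.25,0,0],[-0.7,-0.25,0,0],[0,0,0,0],[0,0,0,0],[0,0,0,0],[0,0,0,0]]]'
python3 - <<'E'
from tilt import *
s=manip.sense();print(s['force'],s['ft_torque'])
E
```

```text
t: 35.6
tcp_pos: [0.4855, 0.2856, 0.2918]
tool_rot: [0.811, -0.585, 0.004, -0.007]
force: [10.7, 4.0, -4.9]
finger_gap: 0.289
[10.6531712   4.03724164 -4.89813119] [ 0.96960314 -2.3538283   0.01449374]
```

```bash
python3 -m jog '[[[4,1.3,10,0],[6,2,35,0],[-13,8,58,0],[-13,8,58,0],[-17,10,58,0],[-17,12,58,0],[-16,12,32,0],[0,0,0,0]]]' - 60 && python3 -m jog '[[[0,0,0,0],[0,0,0,0],[0,0,0,0],[0,0,0,0],[0,0,0,0],[0,0,0,0],[0,0,0,0],[0,0,0,0]]]'
python3 - <<'E'
from tilt import *
s=manip.sense();p=s['tcp_pos'];print(p,s['tool_rot'])
a=manip.snapshot("side")[:,:,::-1].copy();cv2.imwrite("pics/g5r.png",a);g=p-[0,0,.155]
for th in(15,20,25):
    S=silh(g,th);print(th,[(round(o[0],1),o[1].round(1).tolist(),o[2].round(1).tolist()) for o in S])
S=silh(g,20);off=5.
f=lambda o:(lambda y:o[1][0]-off+(o[2][0]-o[1][0])*(y-o[1][1])/(o[2][1]-o[1][1]))
y0=int(S[1][1][1])+3
for r in edges(a,range(y0-2,y0+12),f(S[0]),f(S[1])):print(y0-2,r)
cv2.imwrite("pics/g5.png",np.hstack([cv2.convertScaleAbs(crop(x,191,144,55,55,7),alpha=1.6) for x in(cv2.imread("pics/g4r.png"),a)]))
E
```

```text
t: 36.6
tcp_pos: [0.4133, 0.3378, 0.6012]
tool_rot: [0.812, -0.584, 0.0, -0.0]
force: [1.4, -0.4, -2.3]
finger_gap: 0.29
t: 37.6
tcp_pos: [0.4153, 0.3377, 0.5993]
tool_rot: [0.811, -0.585, 0.0, -0.0]
force: [0.6, 0.5, -2.2]
finger_gap: 0.291
[0.41534689 0.33769208 0.59931634] [ 8.10953119e-01 -5.85111122e-01  4.65184522e-05 -1.07349628e-04]
15 [(np.float64(-16.2), [222.6, 158.1], [217.9, 174.5]), (np.float64(-18.6), [239.6, 163.5], [234.2, 179.6])]
20 [(np.float64(-22.6), [220.6, 156.2], [214.0, 171.9]), (np.float64(-25.0), [236.9, 163.5], [229.7, 178.8])]
25 [(np.float64(-29.0), [218.6, 154.3], [210.4, 169.2]), (np.float64(-31.3), [234.1, 163.3], [225.2, 177.8])]
164 (np.float32(-83.170555), [208.5, 216.60000610351562, 209.8000030517578, 247.3000030517578, 216.8000030517578, 210.89999389648438, 207.3000030517578, 210.89999389648438, 210.8000030517578, 209.3000030517578, 209.60000610351562, 209.8000030517578, 210.0, 210.10000610351562])
164 (np.float32(-23.452305), [234.6999969482422, 227.10000610351562, 233.39999389648438, 233.1999969482422, 232.8000030517578, 232.39999389648438, 232.10000610351562, 231.8000030517578, 231.1999969482422, 232.10000610351562, 231.1999969482422, 231.0, 226.1999969482422, 213.8000030517578])
```

View pics/g5.png

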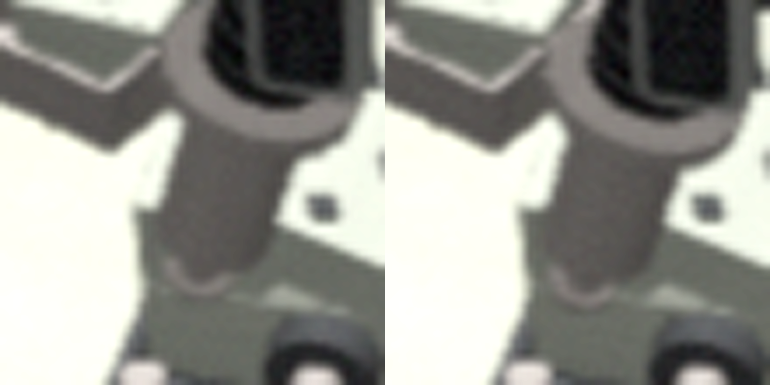

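The view (right half, latest) shows the tilt hardly changed. The tip moved from 203 to 198, roughly 1°, because the side force was mostly taken up elastically. That was my last picture, so from here I'll go by numbers. I'll repeat the lean with more travel.

```bash
python3 -m jog '[[[23,-11,-10,0],[23,-11,-40,0],[23,-12,-50,0],[21,-11,-50,0],[0,0,-50,0],[0,0,-50,0],[0,0,-30,0],[0,0,-15,0]]]' 0 20 && python3 -m jog '[[[0,0,-10,0],[0,0,-4,0],[-3,-1,0,0],[-3,-1,0,0],[-3,-1,0,0],[-3,-1,0,0],[-1,-0.3,0,0],[0,0,0,0]]]' && python3 -m jog '[[[-1,-0.3,0,0],[-1,-0.35,0,0],[-1,-0.3,0,0],[-1,-0.35,0,0],[-1,-0.3,0,0],[-1,-0.35,0,0],[-1,-0.3,0,0],[-1,-0.35,0,0]]]'
python3 - <<'E'
from tilt import *
s=manip.sense();print(s['tool_rot'],s['force'],s['ft_torque'])
E
```

```text
t: 38.65
tcp_pos: [0.5052, 0.2926, 0.3024]
tool_rot: [0.811, -0.585, -0.001, 0.001]
force: [0.5, -0.7, -1.3]
finger_gap: 0.288
t: 39.65
tcp_pos: [0.4924, 0.2884, 0.2903]
tool_rot: [0.811, -0.585, 0.0, -0.0]
force: [-0.2, 0.9, -0.7]
finger_gap: 0.288
t: 40.65
tcp_pos: [0.4871, 0.2866, 0.2913]
tool_rot: [0.811, -0.585, 0.003, -0.005]
force: [8.7, 2.8, -4.3]
finger_gap: 0.29
[ 0.81079972 -0.58529802  0.00305694 -0.00454979] [ 8.66341975  2.77649723 -4.25303379] [ 0.67641517 -1.64961478 -0.00328388]
```

```bash
python3 -m jog '[[[-1,-0.3,0,0],[-1,-0.35,0,0],[-1,-0.3,0,0],[-1,-0.35,0,0],[-1,-0.3,0,0],[-1,-0.35,0,0],[0,0,0,0],[0,0,0,0]]]'
python3 - <<'E'
from tilt import *
s=manip.sense();print(s['tool_rot'],s['force'],s['ft_torque'])
E
```

```text
t: 41.65
tcp_pos: [0.4838, 0.2855, 0.2924]
tool_rot: [0.811, -0.585, 0.006, -0.009]
force: [12.1, 5.7, -5.4]
finger_gap: 0.289
[ 0.81065442 -0.58542899  0.00588887 -0.00881075] [12.08962281  5.66676421 -5.4066914 ] [ 1.12223693 -2.57637934  0.03250434]
```

```bash
python3 -m jog '[[[0.5,0.2,0,0],[0.5,0.15,0,0],[0,0,0,0],[0,0,0,0],[0,0,0,0],[0,0,0,0],[0,0,0,0],[0,0,0,0]]]' 29.3 20
python3 - <<'E'
from tilt import *
s=manip.sense();print(s['tool_rot'],s['force'],s['ft_torque'],s['finger_gap'])
E
```

```text
t: 42.65
tcp_pos: [0.4818, 0.285, 0.2919]
tool_rot: [0.811, -0.585, 0.003, -0.004]
force: [5.2, 2.3, 0.8]
finger_gap: 0.294
[ 0.81085351 -0.58522865  0.00273109 -0.00406811] [5.1837018  2.30338499 0.84189694] [ 0.48050883 -1.24746429  0.03770551] 0.29390618625704096
```

```bash
python3 -m jog '[[[0,0,0,0],[0,0,0,0],[0,0,0,0],[6,2,15,0],[0,2,50,0],[-5,8,58,0],[-13,8,58,0],[-17,10,58,0]]]' 0 60 && python3 -m jog '[[[-17,12,50,0],[-15,10,19,0],[0,0,0,0],[0,0,0,0],[0,0,0,0],[0,0,0,0],[0,0,0,0],[0,0,0,0]]]'
cat > meas.py <<'E'
from tilt import *
s=manip.sense();p=s['tcp_pos'];print(p,s['tool_rot'],s['force'],s['finger_gap'])
a=manip.snapshot("side")[:,:,::-1].copy();cv2.imwrite("pics/g6r.png",a);g=p-[0,0,.155]
for th in(15,20,25):
    S=silh(g,th);print(th,[(round(o[0],1),o[1].round(1).tolist(),o[2].round(1).tolist()) for o in S])
b=cv2.GaussianBlur(a,(0,0),.7)
S=silh(g,20);y0=int(S[0][1][1])
for y in range(y0+4,y0+36,2): print(y,b[y,196:248].sum(1).astype(int).tolist() if 0 else ' '.join(f'{v//3:3d}' for v in b[y,198:246].astype(int).sum(1)))
E
python3 meas.py
```

```text
t: 43.65
tcp_pos: [0.4489, 0.3138, 0.5303]
tool_rot: [0.811, -0.585, -0.001, 0.002]
force: [1.1, 0.1, -1.5]
finger_gap: 0.292
t: 44.65
tcp_pos: [0.4186, 0.3361, 0.598]
tool_rot: [0.811, -0.585, -0.0, 0.0]
force: [0.0, -0.5, -1.8]
finger_gap: 0.288
[0.4185839  0.33608165 0.59799768] [ 8.10840244e-01 -5.85267497e-01 -9.46086541e-05  2.14823204e-04] [ 0.03971418 -0.50874925 -1.76079349] 0.28765588886893684
15 [(np.float64(-16.0), [221.3, 157.5], [216.7, 173.8]), (np.float64(-18.4), [238.2, 162.8], [232.9, 178.8])]
20 [(np.float64(-22.4), [219.3, 155.6], [212.8, 171.3]), (np.float64(-24.8), [235.5, 162.8], [228.4, 178.1])]
25 [(np.float64(-28.8), [217.3, 153.6], [209.2, 168.5]), (np.float64(-31.1), [232.7, 162.6], [224.0, 177.1])]
159  53  52  52  52  52  52  52  51  51  50  49  49  50  51  54  58  62  67  74  79  81  82  82  79  74  66  55  46  42  43  42  43  50  57  67  73  73  72  70  72  84 103 119 136 149 155 155 154
161  80  70  62  57  54  53  52  51  51  49  49  52  56  60  60  58  57  58  59  63  67  72  76  78  80  81  81  81  82  81  79  79  81  81  82  81  80  80  84 103 130
[... 2072 characters left out ...]
  69  65  65  65  66  66  66  66  65  65  64  64  65  66  66  64  64  64  64  64  64  64  64  64  64  65  67  71
185 161 161 161 161 161 161 161 161 161 161 160 151 127  95  72  66  66  66  67  70  71  70  70  71  72  71  70  68  67  68  71  79  88  91  88  82  77  72  68  66  65  65  65  64  64  64  65  65
187 161 161 161 161 161 161 162 161 161 161 160 153 128  93  71  66  65  64  64  65  66  67  67  68  69  68  68  69  70  72  76  82  85  86  88  89  90  87  82  76  74  73  70  66  65  64  64  64
189 162 162 161 162 162 162 162 162 162 161 156 138 107  78  66  65  65  65  65  65  65  65  65  65  65  66  65  65  66  66  66  66  63  60  59  62  65  67  68  68  69  70  68  66  66  66  65  64
```

Reading the edges by hand gives slopes of about -22 to -24° (20° predicts -23.6°), so the tilt is about 19–20°. Next is a standoff 30 mm out along the seat normal.

```bash
python3 -m jog '[[[15,-42,-22,0],[15,-42,-22,0],[15,-42,-22,0],[15,-42,-22,0],[15,-42,-22,0],[15,-42,-22,0],[15,-42,-22,0],[15,-42,-22,0]]]' && python3 -m jog '[[[1.5,0,-30,0],[0,0,-20,0],[0,0,-13,0],[0,0,0,0],[0,0,0,0],[0,0,0,0],[0,0,0,0],[0,0,0,0]]]'
python3 - <<'E'
from tilt import *
s=manip.sense();p=s['tcp_pos'];print(p,s['tool_rot'],s['force'],s['finger_gap'])
a=manip.snapshot("side")[:,:,::-1].copy();cv2.imwrite("pics/g7r.png",a)
g=p-[0,0,.155]+.006*np.array([.949,.316,0]);t,ph=np.radians(20),np.radians(18.4)
n=np.array([-np.sin(t)*np.cos(ph),-np.sin(t)*np.sin(ph),np.cos(t)])
tip=g-n*.096;print('tip',tip,proj("side",tip),'barrel end',proj("side",g-n*.076),'flange',proj("side",g-n*.033))
for d in(0,.02,.03,.04):print(d,proj("side",np.array([.5866,.0157,.0851])+n*d))
print([(round(o[0],1),o[1].round(1).tolist(),o[2].round(1).tolist()) for o in silh(g,20)])
b=cv2.GaussianBlur(a,(0,0),.6);e=proj("side",tip).astype(int)
print('cols from',e[0]-18)
for y in range(e[1]-26,e[1]+16,2): print(y,' '.join(f'{v//3:3d}' for v in b[y,e[0]-18:e[0]+26].astype(int).sum(1)))
E
```

```text
t: 45.7
tcp_pos: [0.539, -0.0013, 0.4218]
tool_rot: [0.811, -0.585, 0.001, -0.0]
force: [0.3, -0.4, -2.0]
finger_gap: 0.293
t: 46.7
tcp_pos: [0.5399, 0.0002, 0.3596]
tool_rot: [0.811, -0.585, 0.0, -0.0]
force: [0.8, 0.0, -2.1]
finger_gap: 0.287
[5.39909691e-01 1.90879935e-04 3.59580138e-01] [ 8.10945069e-01 -5.85122182e-01  3.28221576e-04 -1.41166080e-04] [ 0.84180492  0.04064497 -2.14580305] 0.2872124846340131
tip [0.57675902 0.01245088 0.11436965] [253.99245071 159.77000768] barrel end [256.76295829 154.28897761] flange [262.99216077 141.96544301]
0 [249.93933939 168.01945532]
0.02 [252.59454224 162.76972267]
0.03 [253.94978908 160.09019724]
0.04 [255.32398148 157.37321361]
[(np.float64(-26.2), [257.5, 141.8], [253.0, 151.0]), (np.float64(-27.4), [266.4, 146.3], [261.6, 155.4])]
cols from 235
133  81  65  55  53  53  52  51  51  53  58  71  89 103 109 111 111 112 111 110 107 101  92  78  67  62  53  36  19  14  22  30  27  15  11  12  12  12  21  31  32  44  80 103 109
135  54  50  50  51  52  51  54  59  72  90 104 108 109 110 111 110 111 111 111 111 111 109 107 102  93  71  40  2
[... 2785 characters left out ...]
 151 146 138 125 109  93  70  57  67  77  81  80  77  71  75  87  92  93  93  94  94  93  93  93  93  91  90  82  72  65  65  64  65  64  64  64  64  64  63  64
169 130 130 134 125 111 103  97  94  93  90  81  65  59  64  71  74  70  62  58  75  89  93  93  94  94  94  93  93  92  91  88  78  67  64  65  64  63  63  64  65  64  64  63  65
171  78  74  74  80  88  92  93  93  93  93  93  90  82  73  65  60  60  67  75  85  92  93  94  94  93  94  94  93  92  90  82  73  67  64  64  64  63  63  64  64  64  64  64  73
173  61  42  38  48  71  87  92  93  93  94  94  94  94  93  92  92  93  94  93  93  94  94  94  94  93  93  93  92  92  88  76  66  64  64  64  63  64  64  64  64  65  65  66  85
```

Tip, barrel and edges sit where predicted: barrel edges are within 0.4 px and the slope is about 20°. The tip is 30 mm out on the seat normal. I'm approaching along the normal.

```bash
python3 -m jog '[[[1.6,0.5,-4.7,0],[1.6,0.5,-4.7,0],[1.6,0.6,-4.7,0],[1.3,0.4,-3.8,0],[0.9,0.3,-2.8,0],[0.6,0.2,-1.9,0],[0,0,0,0],[0,0,0,0]]]' && python3 -m jog '[[[0.3,0.1,-0.9,0],[0.3,0.1,-0.9,0],[0.3,0.1,-0.9,0],[0.3,0.1,-0.9,0],[0,0,0,0],[0,0,0,0],[0,0,0,0],[0,0,0,0]]]'
```

```text
t: 47.75
tcp_pos: [0.5475, 0.0027, 0.3367]
tool_rot: [0.811, -0.585, 0.0, -0.0]
force: [0.5, 0.2, -1.5]
finger_gap: 0.29
t: 48.75
tcp_pos: [0.5487, 0.0031, 0.333]
tool_rot: [0.811, -0.585, 0.0, -0.0]
force: [0.2, 0.1, -2.5]
finger_gap: 0.289
```

```bash
python3 -m jog '[[[0.3,0.1,-0.9,0],[0.3,0.1,-0.9,0],[0,0,0,0],[0,0,0,0],[0,0,0,0],[0,0,0,0],[0,0,0,0],[0,0,0,0]]]' && python3 -m jog '[[[0.3,0.1,-0.9,0],[0.3,0.1,-0.9,0],[0,0,0,0],[0,0,0,0],[0,0,0,0],[0,0,0,0],[0,0,0,0],[0,0,0,0]]]'
```

```text
t: 49.75
tcp_pos: [0.5493, 0.0033, 0.3312]
tool_rot: [0.811, -0.585, 0.0, -0.0]
force: [-0.6, 0.6, -1.2]
finger_gap: 0.289
t: 50.75
tcp_pos: [0.5499, 0.0034, 0.3294]
tool_rot: [0.811, -0.585, 0.0, -0.0]
force: [-1.4, -0.1, 0.3]
finger_gap: 0.291
```

```bash
python3 -m jog '[[[0.3,0.1,-0.9,0],[0.3,0.1,-0.9,0],[0.3,0.1,-0.9,0],[0,0,0,0],[0,0,0,0],[0,0,0,0],[0,0,0,0],[0,0,0,0]]]' && python3 -m jog '[[[0,0,0,0],[0,0,0,0],[0,0,0,0],[0,0,0,0],[0,0,0,0],[0,0,0,0],[0,0,0,0],[0,0,0,0]]]'
python3 - <<'E'
from tilt import *
n=np.array([-.3245,-.108,.9397])
for i in range(4):
    s=manip.sense();print(s['t'],s['tcp_pos'],s['force'],n@(s['force']-[0.2,0,-1.9]))
    a=manip.snapshot("side")
a=a[:,:,::-1];cv2.imwrite("pics/g8r.png",a);b=cv2.GaussianBlur(a,(0,0),.6)
for y in range(145,178,2): print(y,' '.join(f'{v//3:3d}' for v in b[y,235:270].astype(int).sum(1)))
E
```

```text
t: 51.75
tcp_pos: [0.5508, 0.0038, 0.3267]
tool_rot: [0.811, -0.585, 0.0, -0.0]
force: [-0.9, 0.1, 1.7]
finger_gap: 0.291
t: 52.75
tcp_pos: [0.5508, 0.0038, 0.3267]
tool_rot: [0.811, -0.585, 0.0, -0.0]
force: [-2.1, -0.3, 2.3]
finger_gap: 0.287
52.75 [0.55079388 0.00376542 0.32669571] [-2.12750572 -0.26463026  2.29171603] 4.7228112271878535
52.8 [0.55079453 0.00374842 0.32671919] [-1.15989351  0.19351117  2.19143701] 4.265109601829907
52.85 [0.55079443 0.0037387  0.32669684] [-0.84054647 -0.10025163  1.94394464] 3.9606392824502596
52.9 [0.55080968 0.00375358 0.32671967] [-1.11494629 -0.51605587  2.31091906] 4.439434744343942
145 162 163 163 163 162 163 162 162 162 162 162 162 161 160 158 155 150 139 121 102  80  49  25  21  29  33  24  13  12  12  12  21  35  42  49
147 163 162 162 162 163 163 163 163 162 163 163 163 162 163 162 159 146 120  93  69  41  21  15  19  30  31  22  14  12  13  14  22  42  62  86
149 160 159 160 161 162 162 163 162 162 162 162 162 161 159 155 141 115  93  81  59  30  15  12  16  28  31  23  14  12  12  16  26  43  62  89
151 161 158 153 154 158 159 158 153
[... 1280 characters left out ...]
  96  97  96  95  94  92  82  66  60  65  71  73  69  61  60  77  91  95  95  96  96  95  95  95  93  93  90  80  69  66  66
171  77  74  74  80  90  94  95  94  95  95  94  91  84  74  65  61  62  68  76  87  94  95  96  96  95  95  95  94  92  91  84  73  67  66  66
173  56  43  40  49  72  89  94  95  95  95  96  96  95  95  94  94  94  95  95  95  95  95  96  96  95  95  94  93  92  89  77  67  65  65  64
175  78  66  61  65  79  90  94  95  95  95  95  95  95  95  96  96  97  96  96  95  95  96  95  95  95  95  95  94  91  80  66  60  63  65  64
177  87  90  92  94  95  95  95  95  95  95  96  95  95  96  96  97  97  96  95  95  95  95  95  95  94  94  95  93  87  70  51  48  56  63  64
```

```bash
python3 -m jog '[[[0.2,0.07,-0.6,0],[0.2,0.07,-0.6,0],[0,0,0,0],[0,0,0,0],[0,0,0,0],[0,0,0,0],[0,0,0,0],[0,0,0,0]]]'
python3 - <<'E'
from tilt import *
n=np.array([-.3245,-.108,.9397]);F=[]
for i in range(16):
    s=manip.sense();F.append(n@(s['force']-[0.2,0,-1.9]));manip.snapshot("side")
print(s['t'],s['tcp_pos'],s['tool_rot'],s['finger_gap'],np.mean(F),np.std(F))
t=np.radians(20);g=s['tcp_pos']-[0,0,.155]+.006*np.array([.949,.316,0]);print('unpressed tip - seat along n (mm)',1e3*(n@(g-n*.096-np.array([.5866,.0157,.0851]))))
d=g-n*.096-np.array([.5866,.0157,.0851]);print('lateral mm',1e3*(d-n*(n@d)))
E
```

```text
t: 53.95
tcp_pos: [0.5512, 0.0039, 0.3255]
tool_rot: [0.811, -0.585, -0.0, 0.0]
force: [-0.4, -0.6, 2.4]
finger_gap: 0.287
54.7 [0.55120559 0.0038835  0.32551408] [ 8.10914647e-01 -5.85164451e-01  6.80221101e-06 -3.14836502e-06] 0.2892225618611287 4.4868816659015565 0.5792396057917537
unpressed tip - seat along n (mm) -5.0272270481311345
lateral mm [-0.17974285 -0.09544218 -0.07303671]
```

```bash
python3 -m jog '[[[0.1,0.03,-0.3,0],[0.1,0.03,-0.3,0],[0,0,0,0],[0,0,0,0],[0,0,0,0],[0,0,0,0],[0,0,0,0],[0,0,0,0]]]'
python3 - <<'E'
from tilt import *
n=np.array([-.3245,-.108,.9397]);F=[]
for i in range(12):
    s=manip.sense();F.append(n@(s['force']-[0.2,0,-1.9]));manip.snapshot("side")
print(s['t'],s['tcp_pos'],np.mean(F),np.std(F));print(manip.sign_off())
E
```

```text
t: 55.75
tcp_pos: [0.5514, 0.004, 0.3249]
tool_rot: [0.811, -0.585, 0.0, -0.0]
force: [-0.5, -0.4, 2.8]
finger_gap: 0.287
56.3 [0.55138337 0.00396546 0.3249013 ] 5.052642522852658 0.4768025394115602
the job is handed in; nothing more can be done
None
```

The pin is driven home, the mallet is back on the bench, and the gauge is still held and pressed on the pad. I handed the job in at 56.3 s; no verdict was reported.

- **Pin:** I pressed it down with the mallet until it met a hard stop. Force rose to about 27 N with the mallet face at about 58 mm. The next picture showed the head on the boss with no shank visible.
- **Mallet:** it stands upright where it started, confirmed in the top picture.
- **Tilting the gauge:** jog only turns about vertical, so I swung the gauge in the fingers by leaning its barrel on the stand tube.
    - The first lean gave only about 15°, and a second barely changed it.
    - The third, with up to about 13 N of side force and the grip eased, gave about 19–20° from the barrel edges, against 20° wanted.
- **Gauge on the pad:** contact came within about 1 mm of the predicted height. The last average force was 5.05 N along the axis (5 N is half way), with about 0.5 N of scatter between readings. By position the plunger is roughly 5.5–6.5 mm in, of 12 mm.

The 12 allowed pictures were used up before the third lean, so I checked the final tilt and tip position from pixel values and force, not by eye. The tilt is good to about 2° and the tip to about 2 mm. I steered clear of the other items but took no final picture of them.

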